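Fish the wire stringer out of the rack with the hooked pick

TASK

A wire stringer has slid down one of the rack's two narrow bays: take the hooked pick from its stand, reach in under the wire shelf, catch the stringer's loop, lift that end over the sill and drag it out onto the table just in front of the rack. Leave it lying flat, loop up, at least a finger's breadth clear of the rack, and hang the pick back in its fork. Touch the stringer only with the pick, and leave the cassette, bottle, jar and bowl where they are.

Things in the scene. Friction and masses are not known exactly. Their poses are not given: they have to be found in the camera images.
- rack: Fixed two-bay rack. Origin: on the table, middle of its mouth; x points into the bays, z up. Three upright walls, 6 mm thick, 45 mm high, 200 mm deep, at y = -44, 0, +44 mm make two bays 38 mm wide, centred on y = -22 and +22 mm; their floor is the table. A round sill bar, 10 mm thick and high, lies across both mouths at x = 0 to 10 mm. A 20 mm high stop closes them at x = 194 mm.
- rack_shelf (a point): Middle of the front edge of the wire shelf over the rack's bays: 6 mm wires along y, 37 mm apart, centred 183 mm above the table. The edge wire's centre (this point) is 53 mm inside the mouth (rack x); the shelf runs on to rack x = 206 mm, spans y = -89 to +89 mm, and stands on 12 mm posts at its corners. A paper-thin dark mat lies under and before the rack. Axes as the rack's.
- stringer_mid (a point): Stringer of 7 mm steel wire, about 110 g: a flat open frame on the table in one bay, 97 mm long (x), 32 mm wide (y), with an upright loop at its -x end. Point: middle of the flat frame, 3.5 mm above its underside. At the start x runs into the rack, z up. Pulled flat it slides until the loop's foot stops at the sill.
- stringer_loop (a point): Middle of the top bar (7 mm round, along y) of the stringer's loop, 45 mm to -x of stringer_mid and 34 mm above the underside. The opening below the bar is 18 mm wide and 30 mm high from the table (no wire across its foot). At the start the bar is 60 to 82 mm inside the mouth. Axes as stringer_mid.
- pick_handle (a point): Hooked pick, 100 g, hanging upright in its stand. Point: middle of the grey handle, a block 26 (x) by 16 (y) by 50 mm (z, along the pick, up). A steel collar, 34 mm wide, sits 25 to 30 mm below this point, then a straight shank 6.6 mm thick runs down to the hook corner. The hook points to the pick's -x.
- pick_hook (a point): Hook corner at the shank's lower end, 175 mm below the handle's middle (wire centre). From it the 6.6 mm hook arm runs 34 mm back up at 45 degrees to the shank, to the pick's -x: its end is 24 mm to -x and 24 mm above the corner. With the pick's top leaned 40 degrees to its -x side the arm is nearly level. Axes as pick_handle.
- stand_fork (a point): Fixed stand with a level two-armed fork. Point: middle of the gap, on the arms' top face, 180 mm up; the collar rests on the arms, so the handle's middle hangs 30 mm above it. The gap is 16 mm wide, open to the stand's -x (arms end 23 mm that way), closed 35 mm to +x; arms 14 mm wide, 6 mm thick. Base plate below: 130 by 100 by 8 mm.
- cassette_mid (a point): Closed steel instrument cassette, 112 by 30 by 30 mm, lying in the other bay; leave it. The point is its centre.
- bottle_mid (a point): White plastic bottle, 64 mm diameter, 170 mm high; the point is on its axis half-way up. Leave it.
- jar_mid (a point): Glass jar, 70 mm diameter, 90 mm high; the point is on its axis half-way up. Leave it.
- bowl_mid (a point): Steel bowl, 120 mm across, 50 mm high; the point is on its axis half-way up. Leave it.
Mind the look-alikes: they are no part of the job. Leave any green or turquoise look-alike of the part that bears pick_handle alone.

How it is judged:
By the outcome, as a careful person would: the job done as asked, in the order asked, and still so for the second after the job is handed in, with the robot touching nothing.
It also fails if it takes over 54 s, if anything falls off the work surface, if the arm or the gripper's body presses on something with over 40 N, if the wrist force passes 120 N, or if a joint passes its speed limit or range.

ROBOT

A 7-joint arm with a two-finger parallel gripper is mounted at the origin on the work surface. World frame = base frame: x ahead of the robot, y to its left, z up, the work surface at z = 0. Lengths are in m, angles in rad, forces in N, time in s.
With the tool pointing down it reaches from about 0.4 to 0.9 m from the base axis. Payload 5.6 kg.
Tool frame: the origin (TCP) lies midway between the tips of the shut fingers; the grasp point (between the pads) lies 19 mm behind it; y points along the fingers, z is the direction in which the jaws open and shut, and the axes are right-handed (so a half turn about y gives the same grasp; the last joint's range is limited). The gripper opens to 92 mm and grips with 3 to 60 N. Pads are 20 mm wide; open, the fingers measure 128 mm over their backs; the gripper's body (75 mm by 189 mm) begins 69 mm behind the grasp point.
Start: joints at [1.262, 0.468, -0.012, 1.603, 0.006, 1.071, -0.056], TCP at [0.171, -0.627, 0.215] pointing down, gripper open.
Joint ranges: [-2.53, 2.53], [-0.31, 2.02], [-1.57, 1.55], [0.28, 2.44], [-1.29, 4.43], [0.15, 1.84], [-2.92, 2.92]. Speed limits (rad/s): [2.57, 2.57, 3.14, 3.14, 3.14, 3.14, 3.14].

INTERFACE

Orientations are given as a 3x3 rotation matrix whose columns are the frame's x, y, z axes.
In Python, from station import env, effector, solver, viewer, workorder, search_frame, tip_of gives the robot as it stands. Calls block until the motion is done:
- env.reach(position, orientation): joint-space move of the TCP to a pose.
- env.movel(position, frame=None, rate=0.15): straight line of the TCP; frame=None keeps the orientation; rate is the mean speed in m/s.
- env.goto_joints(angles): joint-space move.
- effector.release() and effector.grasp(squeeze=None): open the fingers fully, or close them until they stop; squeeze is the grip in N (None keeps the last).
- env.pause(seconds).
- solver.inverse_kinematics(position, orientation): joint angles nearest the present ones, or None.
- env.sense(): the state.
- viewer.read_camera(name): name is "side" or "top" or "wrist"; returns (picture, depth): 384x512x3 uint8, red, green, blue; 384x512 float32, m along the optical axis (not along the pixel's ray), 0 where there is no reading.
- viewer.camera_info(name): a dict with "intrinsics" (3x3 intrinsics, pixels), "dist_coeffs" ([k1, k2, p1, p2, k3] as OpenCV has them; the pictures are not rectified), "eye" and "rotation" of the camera in the world; the wrist camera has in their place "T_tool_cam" (4x4, takes a point from camera to tool coordinates, whose origin is the TCP and whose axes are the tool frame's). Camera axes: x right, y up, looking along -z (the intrinsics and any distortion apply to the point x, -y, -z); pixel columns grow to the right and rows downward; lengths in m; the calibration is good to about 2 mm. A picture is of the moment at which its call begins: read the wrist's pose just before it. camera_info takes no time and is no camera call.
A pose or a line that the arm cannot do raises env.PlanningError and nothing moves.
- workorder.finish_job(): hands the job in, once; it reports no verdict.
Trained networks look in the newest picture that a camera, given by its name, has taken for a name from the list of things; names that differ only in an ending like _2 or _b are one class to them, and where a whole thing is asked for, a point or a joint stands for the part that bears it (a point fixed in the world has none). Each returns a list of dicts, best first, with "score" (0 to 1); they miss things now and then, are a little off and sometimes report something else, mostly with a low value. They report only what shows in the picture. A call takes as long as a camera call. They do not tell look-alikes from the thing itself.
- search_frame(camera, name): "at" ([x, y, z] in m, in world coordinates, good to about 4 mm: the middle of the surface that is visible of it).
- tip_of(camera, name): "at" ([x, y, z] in m, in world coordinates, good to about 4 mm: a listed point, or the origin of a listed thing).
The state is a dict: "t": time; "joint_positions": joint angles; "joint_velocities": joint speeds; "tau": joint torques, N m; "ee_pos": TCP position; "tcp_rot": TCP orientation; "wrist_force": force on the tool from outside, world axes, zero at the start; "moment": the same for the moment, N m; "gripper_width": finger opening in m.
Only numpy, scipy, OpenCV 4.12 (cv2) and the standard library are available. Lean on these libraries where they do the work, as an engineer would, in place of code of your own. Each camera call takes 0.05 s, during which the arm holds its last target.

## Working session

There is one attempt and no reset: what is moved stays moved. The work goes in short steps, each a Python script; the robot and the scene stay as the last script left them, time stands still between calls to the robot, and variables do not carry over. Pictures are saved under pics/ and viewed, and the job is handed in when it is done.

```bash
ls; mkdir -p pics; cat > h.py <<'E'
import numpy as np, cv2
from station import env, effector, solver, viewer, workorder, search_frame, tip_of
def snap(cam,fn):
    p,d=viewer.read_camera(cam)
    cv2.imwrite('pics/'+fn,cv2.cvtColor(p,cv2.COLOR_RGB2BGR)); np.save('pics/'+fn+'.npy',d)
    return p,d
E
python3 - <<'E'
from h import *
np.set_printoptions(precision=4,suppress=True)
s=env.sense(); print(s['t'],s['ee_pos'],s['tcp_rot'],s['gripper_width'])
for c in ('side','top'):
    p,d=snap(c,c+'0.png'); print(c,viewer.camera_info(c))
    for n in ['rack','rack_shelf','stringer_mid','stringer_loop','pick_handle','pick_hook','stand_fork','cassette_mid']:
        print(n,[(np.round(r['at'],4),round(r['score'],2)) for r in tip_of(c,n)][:4])
print(env.sense()['t'])
E
```

```text
pics
0.0 [ 0.1705 -0.6266  0.2137] [[-0.9649 -0.0006  0.2626]
 [-0.2626  0.0016 -0.9649]
 [ 0.0001 -1.     -0.0017]] 0.09167617958974054
side {'intrinsics': array([[456.0568,   0.    , 258.2118],
       [  0.    , 456.0568, 195.0603],
       [  0.    ,   0.    ,   1.    ]]), 'dist_coeffs': array([-0.0141,  0.    ,  0.    ,  0.    ,  0.    ]), 'eye': array([0.0609, 0.827 , 0.7942]), 'rotation': array([[-0.8893,  0.2661, -0.372 ],
       [-0.4572, -0.4966,  0.7378],
       [ 0.0116,  0.8262,  0.5633]])}
rack [(array([ 0.5894,  0.1079, -0.0032]), 0.55), (array([0.6547, 0.0805, 0.0343]), 0.22)]
rack_shelf [(array([0.6378, 0.1024, 0.1856]), 0.78)]
stringer_mid []
stringer_loop []
pick_handle [(array([ 0.2751, -0.2836,  0.018 ]), 0.86), (array([ 0.4748, -0.2485,  0.2065]), 0.63), (array([ 0.4011, -0.4216,  0.0251]), 0.63)]
pick_hook [(array([ 0.1045, -0.3284,  0.0026]), 0.59), (array([ 0.4808, -0.2501,  0.0351]), 0.52)]
stand_fork [(array([ 0.4704, -0.2489,  0.1831]), 0.82), (array([0.6534, 0.0836, 0.0366]), 0.49)]
cassette_mid [(array([0.6933, 0.1332, 0.0153]), 0.61)]
top {'intrinsics': a
[... 348 characters left out ...]
 [(array([ 0.5866,  0.1045, -0.0011]), 0.75)]
rack_shelf [(array([ 0.585 ,  0.1019, -0.0001]), 0.29)]
stringer_mid [(array([0.6988, 0.0888, 0.0068]), 0.42)]
stringer_loop [(array([0.6538, 0.0858, 0.0351]), 0.69)]
pick_handle [(array([ 0.3974, -0.4273,  0.0185]), 0.58), (array([ 0.2722, -0.2848,  0.0185]), 0.57), (array([ 0.4769, -0.2487,  0.2097]), 0.53), (array([ 0.4787, -0.2511,  0.1797]), 0.52)]
pick_hook [(array([ 0.4808, -0.2498,  0.0351]), 0.69), (array([ 0.3318, -0.5835,  0.0001]), 0.66), (array([ 0.1053, -0.334 ,  0.0036]), 0.52), (array([0.6388, 0.1057, 0.1814]), 0.41)]
stand_fork [(array([ 0.4805, -0.2482,  0.1792]), 0.71)]
cassette_mid [(array([0.6857, 0.1291, 0.0134]), 0.71)]
0.9
```

View pics/side0.png

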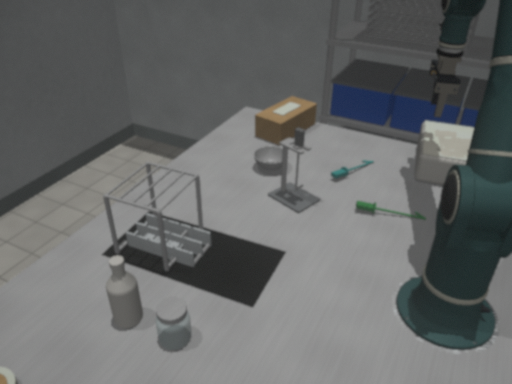

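View pics/top0.png

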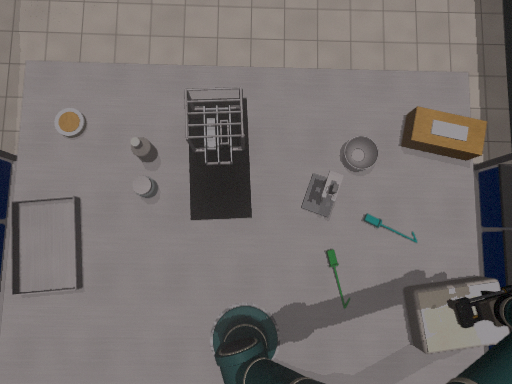

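```bash
python3 - <<'E'
import cv2,numpy as np
a=cv2.imread('pics/side0.png');b=cv2.imread('pics/top0.png')
c1=cv2.resize(a[115:215,255:335],None,fx=5,fy=5,interpolation=cv2.INTER_CUBIC)
c2=cv2.resize(b[160:225,295:350],None,fx=7,fy=7,interpolation=cv2.INTER_CUBIC)
H=500
im=np.zeros((H,c1.shape[1]+c2.shape[1],3),np.uint8);im[:c1.shape[0],:c1.shape[1]]=c1;im[:c2.shape[0],c1.shape[1]:]=c2
im=cv2.convertScaleAbs(im,alpha=1.4);cv2.imwrite('pics/c_pick.png',im)
c1=cv2.resize(a[160:275,95:215],None,fx=4,fy=4,interpolation=cv2.INTER_CUBIC)
c2=cv2.resize(b[80:175,178:252],None,fx=4,fy=4,interpolation=cv2.INTER_CUBIC)
im=np.zeros((460,c1.shape[1]+c2.shape[1],3),np.uint8);im[:c1.shape[0],:c1.shape[1]]=c1;im[:c2.shape[0],c1.shape[1]:]=c2
im=cv2.convertScaleAbs(im,alpha=1.4);cv2.imwrite('pics/c_rack.png',im)
E
```

```text
(no output)
```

View pics/c_pick.png

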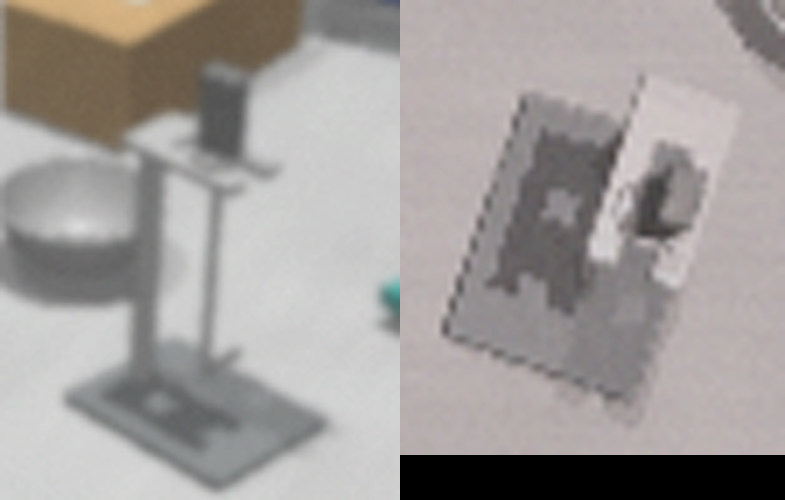

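View pics/c_rack.png

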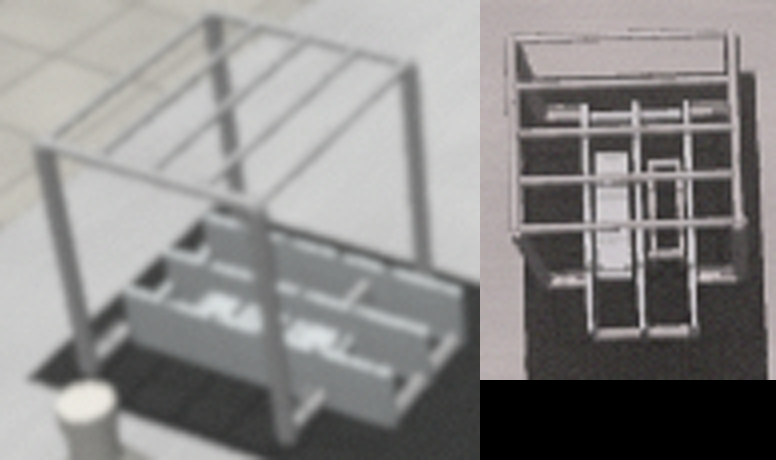

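```bash
cat >> h.py <<'E'
def cam_pose(c, s=None):
    i=viewer.camera_info(c)
    if 'eye' in i: return i['intrinsics'],i['dist_coeffs'],np.array(i['eye']),np.array(i['rotation'])
    T=np.array(i['T_tool_cam']); R=np.array(s['tcp_rot']);p=np.array(s['ee_pos'])
    return i['intrinsics'],i['dist_coeffs'],R@T[:3,3]+p,R@T[:3,:3]
def proj(P,c,s=None):
    K,D,e,R=cam_pose(c,s); q=(np.atleast_2d(P)-e)@R; q=q*[1,-1,-1]
    return cv2.projectPoints(q.reshape(-1,1,3),np.zeros(3),np.zeros(3),K,D)[0].reshape(-1,2)
def cloud(d,c,s=None):
    K,D,e,R=cam_pose(c,s); h,w=d.shape
    u,v=np.meshgrid(np.arange(w),np.arange(h)); uv=np.stack([u,v],-1).reshape(-1,1,2).astype(float)
    n=cv2.undistortPoints(uv,K,D).reshape(h,w,2)
    q=np.stack([n[...,0]*d,-n[...,1]*d,-d],-1)
    return q@R.T+e
def ray_at_z(uv,z,c,s=None):
    K,D,e,R=cam_pose(c,s)
    n=cv2.undistortPoints(np.array(uv,float).reshape(-1,1,2),K,D).reshape(-1,2)
    r=np.c_[n[:,0],-n[:,1],-np.ones(len(n))]@R.T
    return e+r*((z-e[2])/r[:,2])[:,None]
E
python3 - <<'E'
from h import *
np.set_printoptions(precision=4,suppress=True,linewidth=150)
d=np.load('pics/top0.png.npy');P=cloud(d,'top'); img=cv2.imread('pics/top0.png')
print(viewer.camera_info('wrist'))
# stand
sub=P[155:225,295:352].reshape(-1,3)
for lo,hi in((.005,.013),(.172,.186),(.225,.245)):
    m=sub[(sub[:,2]>lo)&(sub[:,2]<hi)]
    if len(m)>4:
        r=cv2.minAreaRect((m[:,:2]*1000).astype(np.float32)); print('stand',lo,len(m),r,np.median(m[:,2]))
        print(cv2.boxPoints(r))
# rack walls
sub=P[80:225,178:255].reshape(-1,3)
print(np.histogram(sub[:,2],bins=np.arange(-.01,.2,.01)))
m=sub[(sub[:,2]>.036)&(sub[:,2]<.055)];print(len(m));r=cv2.minAreaRect((m[:,:2]*1000).astype(np.float32));print(r)
m=sub[(sub[:,2]>.17)&(sub[:,2]<.195)];print(len(m));r=cv2.minAreaRect((m[:,:2]*1000).astype(np.float32));print(r,cv2.boxPoints(r))
E
```

```text
{'intrinsics': array([[286.2055,   0.    , 256.8702],
       [  0.    , 286.2055, 188.7986],
       [  0.    ,   0.    ,   1.    ]]), 'dist_coeffs': array([-0.0081,  0.    ,  0.    ,  0.    ,  0.    ]), 'T_tool_cam': array([[ 0.0003, -0.9562, -0.2926, -0.0829],
       [-0.0001,  0.2926, -0.9562, -0.1699],
       [ 1.    ,  0.0003, -0.0001,  0.0007],
       [ 0.    ,  0.    ,  0.    ,  1.    ]])}
stand 0.005 613 ((509.1215515136719, -264.5994873046875), (231.87635803222656, 198.66319274902344), 1.1218323707580566) 0.007543922687061055
[[ 391.2608 -167.5568]
 [ 395.1504 -366.1819]
 [ 626.9823 -361.6422]
 [ 623.0928 -163.017 ]]
stand 0.172 289 ((493.82196044921875, -254.8565216064453), (44.710506439208984, 84.97342681884766), 70.74628448486328) 0.17900790925281695
[[ 446.34   -261.9513]
 [ 526.5606 -289.9715]
 [ 541.304  -247.7617]
 [ 461.0833 -219.7416]]
stand 0.225 53 ((478.989013671875, -249.7706298828125), (15.716744422912598, 25.06656837463379), 77.6603012084961) 0.23378038537724954
[[ 465.0659 -254.769 ]
 [ 489.5534 -260.1259]
 [ 492.9121 -244.7723]
 [ 468.4247 -239.4153]]
(array([5106, 4187,  225,  225,  152,  268,   13,   10,   10,    8,    7,    8,   14,   14,   12,   16,   11,   11,   37,  765]), array([-0.01,  0.  ,  0.01,  0.02,  0.03,  0.04,  0.05,  0.06,  0.07,  0.08,  0.09,  0.1 ,  0.11,  0.12,  0.13,  0.14,  0.15,  0.16,  0.17,  0.18,
        0.19]))
317
((688.234375, 108.30445098876953), (202.98316955566406, 179.15756225585938), 3.5828380584716797)
806
((713.40380859375, 109.267333984375), (162.18199157714844, 180.33204650878906), 3.4264886379241943) [[627.0687 194.4255]
 [637.8468  14.4159]
 [799.7389  24.1091]
 [788.9608 204.1188]]
```

```bash
cat > ov.py <<'E'
from h import *
def T(o,yaw):
    c,s=np.cos(yaw),np.sin(yaw)
    return lambda P:(np.atleast_2d(P)@np.array([[c,s,0],[-s,c,0],[0,0,1]]))+np.array(o)
def box(x0,x1,y0,y1,z0,z1):
    E=[]
    c=[(x,y,z) for x in(x0,x1) for y in(y0,y1) for z in(z0,z1)]
    for i in range(8):
        for j in range(i):
            if sum(a!=b for a,b in zip(c[i],c[j]))==1: E.append((c[i],c[j]))
    return E
def rackE():
    E=[]
    for y in(-.044,0,.044): E+=box(0,.2,y-.003,y+.003,0,.045)
    for k in range(5): E.append(((.053+.0375*k,-.089,.183),(.053+.0375*k,.089,.183)))
    E+=box(0,.01,-.047,.047,0,.01)
    return E
def draw(img,E,tf,c,col,f,off,s=None):
    for a,b in E:
        q=proj(tf([a,b]),c,s); q=(q+.5-np.array(off))*f
        cv2.line(img,*[tuple(int(v) for v in p) for p in q],col,1,cv2.LINE_AA)
def crop(fn,r,f):
    a=cv2.imread(fn)[r[0]:r[1],r[2]:r[3]]
    return cv2.convertScaleAbs(cv2.resize(a,None,fx=f,fy=f,interpolation=cv2.INTER_CUBIC),alpha=1.3)
E
cat > o1.py <<'E'
from ov import *
import sys
ox,oy,yaw,L,ly=[float(v) for v in sys.argv[1:6]]
tf=T([ox,oy,0],np.radians(yaw))
ims=[]
for c,r in(('side',(160,275,95,215)),('top',(85,175,178,252))):
    f=5 if c=='top' else 3.5
    im=crop(f'pics/{c}0.png',r,f)
    draw(im,rackE(),tf,c,(0,0,255),f,(r[2],r[0]))
    S=[((L,ly-.0125,.034),(L,ly+.0125,.034)),((L,ly-.0125,.034),(L,ly-.0125,.0035)),((L,ly+.0125,.034),(L,ly+.0125,.0035)),
       ((L,ly+.0125,.0035),(L+.09,ly+.0125,.0035)),((L,ly-.0125,.0035),(L+.09,ly-.0125,.0035)),((L+.09,ly-.0125,.0035),(L+.09,ly+.0125,.0035))]
    draw(im,S,tf,c,(0,255,0),f,(r[2],r[0])); ims.append(im)
H=max(i.shape[0] for i in ims)
cv2.imwrite('pics/'+sys.argv[6],np.hstack([cv2.copyMakeBorder(i,0,H-i.shape[0],0,0,cv2.BORDER_CONSTANT) for i in ims]))
E
python3 o1.py .585 .103 3.45 .067 -.0215 ov1.png
```

```text
(no output)
```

View pics/ov1.png

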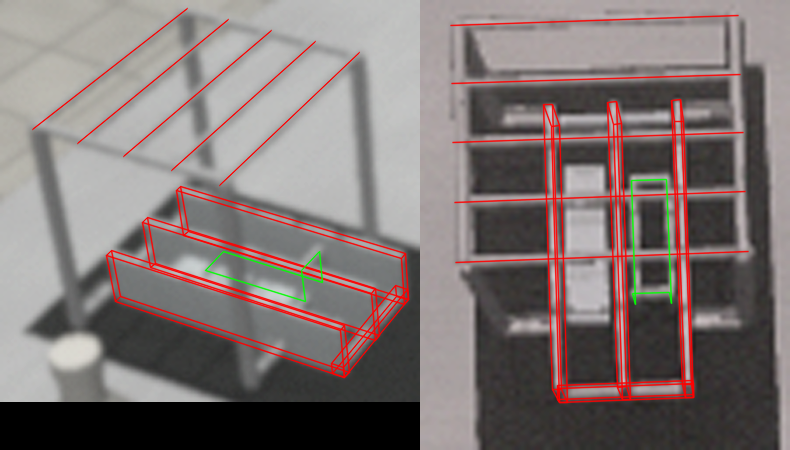

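```bash
cat >> h.py <<'E'
def rz(a): c,s=np.cos(a),np.sin(a); return np.array([[c,-s,0],[s,c,0],[0,0,1.]])
def Rpick(yaw,lean):
    # pick axes; lean: top toward pick -x
    a=-lean; c,s=np.cos(a),np.sin(a)
    return rz(yaw)@np.array([[c,0,s],[0,1,0],[-s,0,c]])
# tool x=pick x, tool y=-pick z, tool z=pick y
M=np.array([[1,0,0],[0,0,1],[0,-1,0.]])
def Rtool(Rp): return Rp@M   # columns
HB=np.array([0,0,-.175])
RO=np.array([.585,.103,0]);RY=np.radians(3.45)
def rk(p): return rz(RY)@np.array(p,float)+RO
def tcp_for_hook(hook_w,yaw,lean,hook_tool):
    R=Rtool(Rpick(yaw,lean)); return np.array(hook_w)-R@hook_tool, R
E
python3 - <<'E'
from h import *
np.set_printoptions(precision=3,suppress=True,linewidth=150)
print(Rtool(Rpick(0,0)), np.linalg.det(Rtool(Rpick(0,0))))
ht=np.array([0,.175-.019+.0,0])  # hook in tool: grasp pt at handle mid => hook 175 along tool y from grasp, TCP 19 along
sy=np.radians(-18)
for z in(.30,.213-.019): print('grasp',z,solver.inverse_kinematics(np.array([.477,-.249,z]),Rtool(Rpick(sy,0))))
for lean in(40,30,20,10,0):
    for xr,z in((.115,.055),(.11,.012),(.08,.03),(.0,.05),(-.06,.03),(-.1,.02),(-.1,.1)):
        p,R=tcp_for_hook(rk([xr,-.022,z]),RY,np.radians(lean),ht)
        print(lean,xr,z,p,solver.inverse_kinematics(p,R))
E
```

```text
[[ 1.  0.  0.]
 [ 0.  0.  1.]
 [ 0. -1.  0.]] 1.0
grasp 0.3 [ 0.987  0.276 -0.681  1.742  0.186  1.188  1.511]
grasp 0.194 [ 0.958  0.392 -0.667  1.864  0.288  0.983  1.423]
40 0.115 0.055 [0.601 0.082 0.175] [ 0.682  0.483 -1.097  2.24   1.772  0.526 -0.166]
40 0.11 0.012 [0.596 0.082 0.132] [ 0.786  0.826 -1.32   2.27   1.946  0.861 -0.158]
40 0.08 0.03 [0.566 0.08  0.15 ] [ 0.81   0.675 -1.31   2.325  1.897  0.754 -0.214]
40 0.0 0.05 [0.486 0.075 0.17 ] None
40 -0.06 0.03 [0.426 0.071 0.15 ] None
40 -0.1 0.02 [0.386 0.069 0.14 ] None
40 -0.1 0.1 [0.386 0.069 0.22 ] None
30 0.115 0.055 [0.623 0.083 0.19 ] [ 0.504  0.394 -0.867  2.063  0.998  0.466  0.551]
30 0.11 0.012 [0.618 0.083 0.147] [ 0.459  0.46  -0.824  2.107  1.232  0.437  0.328]
30 0.08 0.03 [0.588 0.081 0.165] [ 0.491  0.373 -0.846  2.159  1.127  0.409  0.396]
30 0.0 0.05 [0.508 0.076 0.185] [ 0.389  0.129 -0.7    2.314  0.754  0.287  0.665]
30 -0.06 0.03 [0.449 0.073 0.165] None
30 -0.1 0.02 [0.409 0.07  0.155] None
30 -0.1 0.1 [0.409 0.07  0.235] None
20 0.115 0.055 [0.648 0.085 0.202] [ 0.631  0.608 -1.125  1.853  0.9
[... 994 characters left out ...]
1.088  2.155  0.482  0.726  0.961]
10 -0.1 0.1 [0.459 0.073 0.254] [ 0.822  0.12  -1.112  2.064  0.191  0.862  1.24 ]
0 0.115 0.055 [0.701 0.088 0.211] [ 0.362  0.75  -0.89   1.408  0.59   1.262  1.057]
0 0.11 0.012 [0.696 0.088 0.168] [ 0.385  0.804 -0.923  1.458  0.661  1.209  1.006]
0 0.08 0.03 [0.666 0.086 0.186] [ 0.372  0.7   -0.849  1.53   0.554  1.166  1.049]
0 0.0 0.05 [0.586 0.081 0.206] [ 0.555  0.634 -1.064  1.711  0.599  1.163  0.954]
0 -0.06 0.03 [0.526 0.077 0.186] [ 0.679  0.631 -1.2    1.868  0.66   1.115  0.858]
0 -0.1 0.02 [0.487 0.075 0.176] [ 0.727  0.579 -1.223  1.966  0.634  1.054  0.848]
0 -0.1 0.1 [0.487 0.075 0.256] [ 0.714  0.366 -1.127  1.883  0.367  1.122  1.08 ]
```

```bash
python3 - <<'E'
from h import *
np.set_printoptions(precision=4,suppress=True,linewidth=150)
env.reach(np.array([.477,-.249,.32]),Rtool(Rpick(np.radians(-18),0)))
s=env.sense(); p,d=snap('wrist','w1.png'); print(s['t'],s['ee_pos'],s['joint_positions'])
for n in ['pick_handle','pick_hook','stand_fork']:
    print(n,[(np.round(r['at'],4),round(r['score'],2)) for r in tip_of('wrist',n)][:4])
P=cloud(d,'wrist',s).reshape(-1,3)
near=np.hypot(P[:,0]-.48,P[:,1]+.25)<.09
for lo,hi in((.17,.187),(.225,.245)):
    m=P[near&(P[:,2]>lo)&(P[:,2]<hi)]
    r=cv2.minAreaRect((m[:,:2]*1000).astype(np.float32)); print(lo,len(m),r,np.median(m[:,2])); print(cv2.boxPoints(r))
import pickle; pickle.dump(s,open('pics/w1.pkl','wb'))
E
```

```text
2.7083 [ 0.4765 -0.2501  0.3197] [ 0.9887  0.2593 -0.6777  1.7148  0.1717  1.2282  1.5235]
pick_handle [(array([ 0.2742, -0.2838,  0.0191]), 0.72), (array([ 0.4011, -0.4273,  0.0215]), 0.64), (array([ 0.4784, -0.2544,  0.2088]), 0.57)]
pick_hook [(array([ 0.3251, -0.5885,  0.0032]), 0.81), (array([ 0.4765, -0.2537,  0.2105]), 0.7), (array([ 0.4826, -0.2547,  0.0397]), 0.59), (array([ 0.4722, -0.2527,  0.1785]), 0.51)]
stand_fork [(array([ 0.4736, -0.2521,  0.1784]), 0.78)]
0.17 2001 ((492.1521301269531, -256.89019775390625), (43.748619079589844, 84.70075988769531), 70.71678924560547) 0.17984700586787827
[[ 444.954  -263.5516]
 [ 524.9029 -291.523 ]
 [ 539.3503 -250.2288]
 [ 459.4014 -222.2574]]
0.225 458 ((477.8742980957031, -252.85633850097656), (15.87131404876709, 26.08915901184082), 75.41462707519531) 0.23429077646204222
[[ 463.2517 -257.2513]
 [ 488.5001 -263.8212]
 [ 492.4969 -248.4613]
 [ 467.2485 -241.8915]]
```

View pics/w1.png

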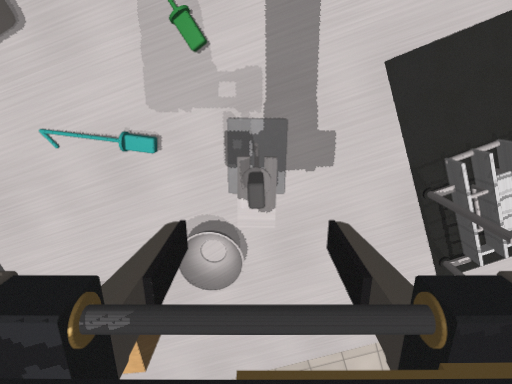

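```bash
python3 - <<'E'
from h import *
np.set_printoptions(precision=4,suppress=True,linewidth=150)
R=Rtool(Rpick(np.radians(-15),0))
env.movel(np.array([.478,-.2525,.25]),R,rate=.15)
env.movel(np.array([.478,-.2525,.193]),R,rate=.1)
s=env.sense();print(s['t'],s['ee_pos'],s['wrist_force'])
effector.grasp(50)
s=env.sense();print(s['t'],s['ee_pos'],s['wrist_force'],s['gripper_width'])
p,d=snap('wrist','w2.png'); snap('side','s2.png')
E
```

```text
4.2417 [ 0.4785 -0.2526  0.1936] [-0.9112  0.9987  0.7759]
5.375 [ 0.478  -0.2524  0.193 ] [-0.1203 -0.2595 -0.3559] 0.015968705964793044
```

View pics/w2.png

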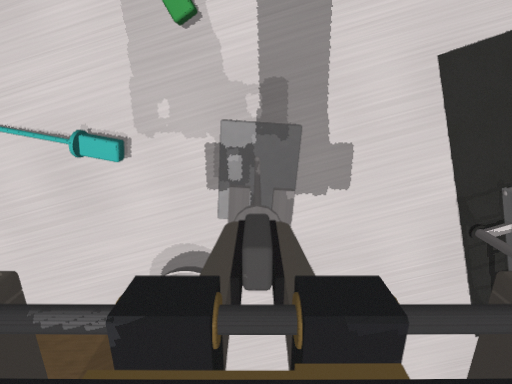

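```bash
python3 - <<'E'
from h import *
np.set_printoptions(precision=4,suppress=True,linewidth=150)
f=np.array([.944,-.33,0])
p0=env.sense()['ee_pos']
env.movel(p0+[0,0,.014],rate=.08)
env.movel(p0+[0,0,.014]-f*.07,rate=.15)
s=env.sense();print(s['t'],s['ee_pos'],s['wrist_force'])
ht=np.array([0,.158,0])
p,R=tcp_for_hook(rk([-.06,-.022,.075]),RY,np.radians(20),ht)
env.reach(p,R)
s=env.sense();print(s['t'],s['ee_pos'],s['joint_positions'])
import pickle
for c in('side','top','wrist'):
    s=env.sense();snap(c,c+'3.png')
    for n in ['pick_hook','stringer_loop','rack']:
        print(c,n,[(np.round(r['at'],4),round(r['score'],2)) for r in tip_of(c,n)][:4])
pickle.dump(s,open('pics/w3.pkl','wb'))
print('cmd hook',rk([-.06,-.022,.075]),s['ee_pos']+s['tcp_rot']@ht)
E
python3 - <<'E'
import cv2,numpy as np
a=cv2.imread('pics/side3.png');b=cv2.imread('pics/wrist3.png')
a=cv2.resize(a[140:300,90:330],None,fx=2.5,fy=2.5,interpolation=cv2.INTER_CUBIC)
cv2.imwrite('pics/c3.png',cv2.convertScaleAbs(a,alpha=1.4))
E
```

```text
6.4167 [ 0.4126 -0.2299  0.2073] [ 0.7424 -0.0435 -0.9345]
7.5917 [0.473  0.073  0.2235] [ 0.8967  0.098  -1.1796  2.1981  0.2955  0.5818  1.1421]
side pick_hook [(array([ 0.1046, -0.3241,  0.0045]), 0.67), (array([ 0.3287, -0.5819,  0.0024]), 0.56), (array([0.5267, 0.0749, 0.0749]), 0.52)]
side stringer_loop [(array([0.6558, 0.0807, 0.0317]), 0.43)]
side rack [(array([0.5879, 0.1036, 0.0001]), 0.68)]
top pick_hook [(array([ 0.1049, -0.335 ,  0.0032]), 0.75), (array([0.5321, 0.0796, 0.0744]), 0.62), (array([ 0.3304, -0.5827,  0.0025]), 0.52)]
top stringer_loop [(array([0.6506, 0.0834, 0.033 ]), 0.62)]
top rack [(array([0.685 , 0.1299, 0.0156]), 0.7), (array([ 0.5848,  0.1024, -0.0032]), 0.57)]
wrist pick_hook [(array([0.5255, 0.0727, 0.0776]), 0.75), (array([0.4982, 0.3416, 0.0415]), 0.53)]
wrist stringer_loop []
wrist rack [(array([ 0.5848,  0.1028, -0.0005]), 0.81), (array([0.4698, 0.0716, 0.2386]), 0.16)]
cmd hook [0.5264 0.0774 0.075 ] [0.5265 0.0771 0.075 ]
```

View pics/c3.png

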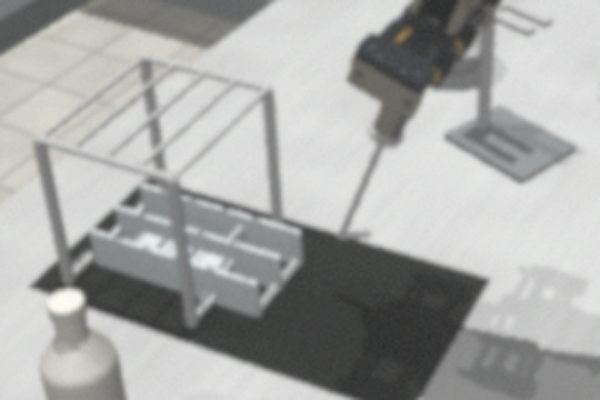

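View pics/wrist3.png

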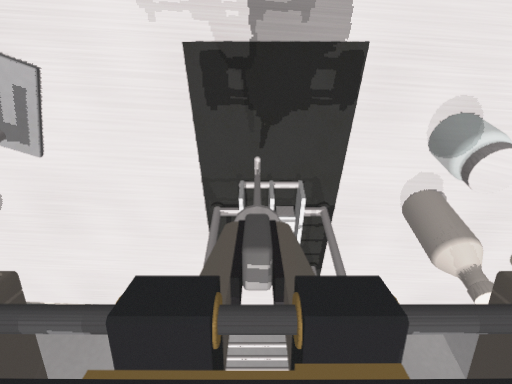

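View pics/top3.png

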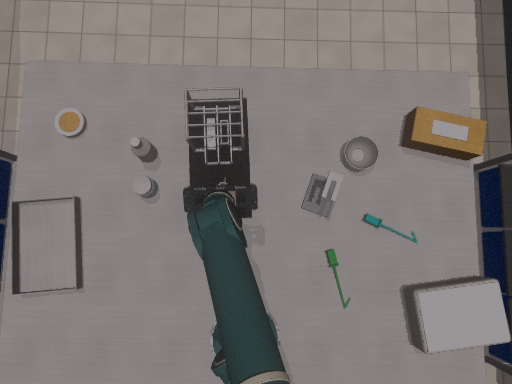

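```bash
cat >> h.py <<'E'
HT=np.array([0,.158,0])
def hk(x,z,lean,y=-.022,rate=.1):
    p,R=tcp_for_hook(rk([x,y,z]),RY,np.radians(lean),HT)
    env.movel(p,R,rate=rate); s=env.sense()
    h=rz(RY).T@(s['ee_pos']+s['tcp_rot']@HT-RO)
    print('t%.2f'%s['t'],'hook',np.round(h,4),'F',np.round(s['wrist_force'],2),'q',np.round(s['joint_positions'],2),flush=True)
    return s
E
python3 - <<'E'
from h import *
hk(.03,.056,28,rate=.1)
p,R=tcp_for_hook(rk([.114,-.022,.052]),RY,np.radians(40),HT)
print(solver.inverse_kinematics(p,R))
p,R=tcp_for_hook(rk([.07,-.022,.052]),RY,np.radians(34),HT)
print(solver.inverse_kinematics(p,R))
E
```

```text
t9.09 hook [ 0.0298 -0.0217  0.056 ] F [-0.14 -0.88 -1.69] q [ 0.58  0.23 -0.91  2.2   0.77  0.41  0.7 ]
[-0.08145421  0.24477078 -0.19794698  2.28600931  1.98075272  0.18921819
 -0.55042343]
[ 0.34366763  0.23571412 -0.66123039  2.24666379  1.16544253  0.27833223
  0.2976536 ]
```

```bash
python3 - <<'E'
from h import *
hk(.072,.053,33,rate=.08)
try: hk(.114,.052,38,rate=.05)
except Exception as e: print(repr(e))
E
```

```text
t9.64 hook [ 0.0719 -0.0217  0.0533] F [-0.69 -0.43 -0.24] q [ 0.4   0.25 -0.72  2.22  1.08  0.31  0.39]
t10.43 hook [ 0.114  -0.0221  0.0523] F [-0.35  0.85 -1.5 ] q [ 0.24  0.29 -0.55  2.23  1.59  0.26 -0.11]
```

```bash
python3 - <<'E'
from h import *
import pickle
for c in('side','top','wrist'):
    s=env.sense();snap(c,c+'4.png')
pickle.dump(s,open('pics/w4.pkl','wb'))
a=cv2.imread('pics/side4.png')[160:275,95:255];a=cv2.resize(a,None,fx=4,fy=4,interpolation=cv2.INTER_CUBIC)
b=cv2.imread('pics/wrist4.png')[60:260,150:350];b=cv2.resize(b,None,fx=3,fy=3,interpolation=cv2.INTER_CUBIC)
cv2.imwrite('pics/c4s.png',cv2.convertScaleAbs(a,alpha=1.4));cv2.imwrite('pics/c4w.png',cv2.convertScaleAbs(b,alpha=1.6))
E
```

```text
(no output)
```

View pics/c4s.png

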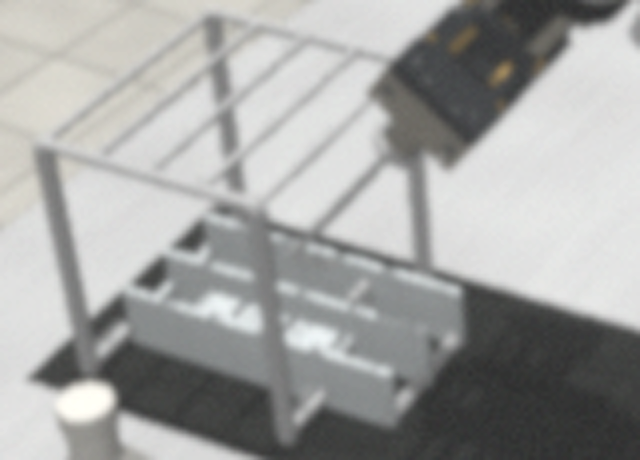

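View pics/c4w.png

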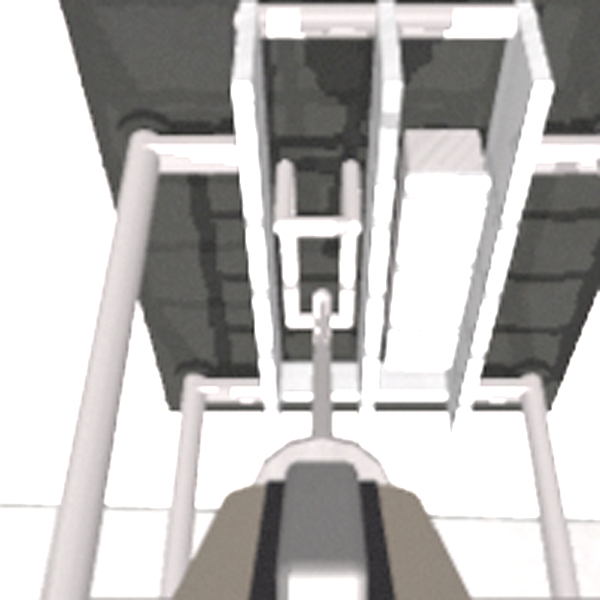

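```bash
python3 - <<'E'
from h import *
import pickle
s=pickle.load(open('pics/w4.pkl','rb'))
def f(u,v): return (u/3+150-.33,v/3+60-.33)
for nm,uv,z in(('bar',(318,226),.034),('barL',(280,226),.034),('barR',(358,226),.034),('far',(320,322),.0035),('mouth',(250,75),.045)):
    print(nm,np.round(rz(RY).T@(ray_at_z([f(*uv)],z,'wrist',s)[0]-RO),4))
t=s['ee_pos']+s['tcp_rot']@HT
R=s['tcp_rot']; a=t+R@np.array([-.024,-.024,0])
for P in(t,a): q=proj(P,'wrist',s)[0]; print((q-[150,60])*3, rz(RY).T@(P-RO))
E
```

```text
bar [ 0.0672 -0.0243  0.034 ]
barL [ 0.0672 -0.038   0.034 ]
barR [ 0.0672 -0.0098  0.034 ]
far [ 0.1588 -0.0238  0.0035]
mouth [-0.0031 -0.0435  0.045 ]
[322.75737138 344.90564161] [ 0.11407884 -0.02214615  0.05236064]
[322.93865731 296.38145062] [ 0.08038938 -0.02213309  0.05648626]
```

```bash
python3 - <<'E'
from h import *
Y=-.0235
hk(.115,.035,38,Y,.05)
hk(.115,.013,37,Y,.05)
hk(.095,.013,35,Y,.05)
hk(.092,.024,33,Y,.04)
import pickle
s=env.sense();snap('wrist','w5.png');snap('side','s5.png')
b=cv2.imread('pics/w5.png')[60:260,150:350];b=cv2.resize(b,None,fx=3,fy=3,interpolation=cv2.INTER_CUBIC)
cv2.imwrite('pics/c5w.png',cv2.convertScaleAbs(b,alpha=1.6))
E
```

```text
t11.07 hook [ 0.115  -0.0235  0.0351] F [-0.06 -0.36 -0.36] q [ 0.24  0.33 -0.55  2.24  1.76  0.28 -0.27]
t11.63 hook [ 0.1148 -0.0234  0.0126] F [ 0.46  0.48 -0.65] q [ 0.25  0.38 -0.56  2.24  1.82  0.3  -0.32]
t12.10 hook [ 0.0955 -0.0235  0.0136] F [0.43 0.76 0.17] q [ 0.21  0.34 -0.52  2.25  1.63  0.27 -0.15]
t12.61 hook [ 0.0918 -0.0238  0.0236] F [-0.29 -0.46 -1.6 ] q [ 0.23  0.31 -0.54  2.21  1.27  0.27  0.21]
```

View pics/c5w.png

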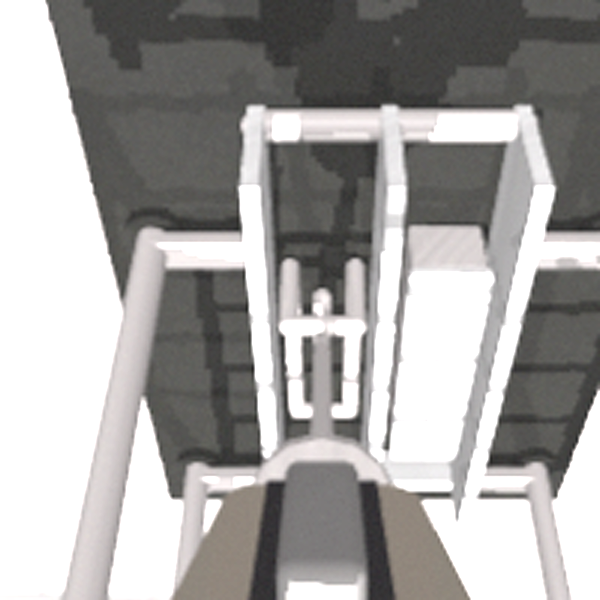

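```bash
python3 - <<'E'
from h import *
Y=-.023
hk(.086,.048,30,Y,.05)
hk(.06,.052,27,Y,.06)
import pickle
s=env.sense();snap('wrist','w6.png');snap('side','s6.png')
b=cv2.imread('pics/w6.png')[60:260,150:350];b=cv2.resize(b,None,fx=2,fy=2,interpolation=cv2.INTER_CUBIC)
a=cv2.imread('pics/s6.png')[160:275,95:195];a=cv2.resize(a,None,fx=3.5,fy=3.5,interpolation=cv2.INTER_CUBIC)
o=np.zeros((403,760,3),np.uint8);o[:400,:400]=b;o[:a.shape[0],400:400+a.shape[1]]=a
cv2.imwrite('pics/c6.png',cv2.convertScaleAbs(o,alpha=1.4))
E
```

```text
t13.43 hook [ 0.0854 -0.0234  0.0473] F [ 0.63  0.31 -2.34] q [ 0.38  0.3  -0.7   2.14  0.89  0.37  0.61]
t13.92 hook [ 0.0599 -0.0234  0.0517] F [-0.29 -0.26 -1.58] q [ 0.47  0.28 -0.8   2.13  0.74  0.44  0.75]
```

View pics/c6.png

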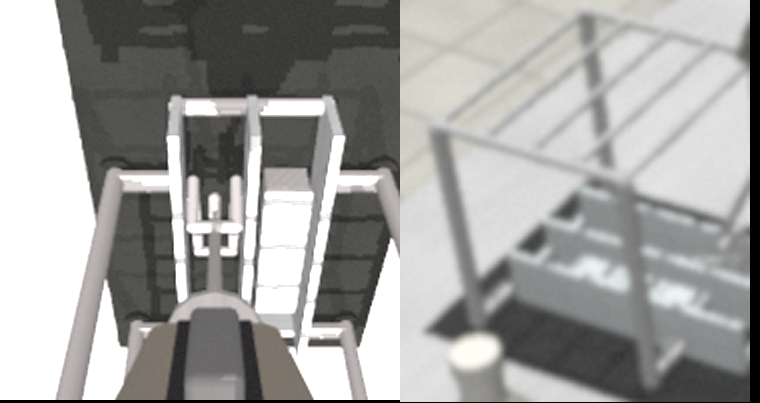

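```bash
python3 - <<'E'
from h import *
Y=-.0225
hk(.0,.052,22,Y,.07)
hk(-.05,.042,18,Y,.07)
import pickle
s=env.sense();snap('wrist','w7.png');snap('side','s7.png')
b=cv2.imread('pics/w7.png')[60:260,150:350];b=cv2.resize(b,None,fx=2,fy=2,interpolation=cv2.INTER_CUBIC)
a=cv2.imread('pics/s7.png')[160:275,125:235];a=cv2.resize(a,None,fx=3.2,fy=3.2,interpolation=cv2.INTER_CUBIC)
o=np.zeros((403,760,3),np.uint8);o[:400,:400]=b;o[:a.shape[0],400:400+a.shape[1]]=a
cv2.imwrite('pics/c7.png',cv2.convertScaleAbs(o,alpha=1.4))
E
```

```text
t14.85 hook [ 0.0002 -0.0227  0.052 ] F [-0.44 -0.51 -0.93] q [ 0.59  0.23 -0.92  2.15  0.55  0.53  0.92]
t15.57 hook [-0.0497 -0.0226  0.0421] F [ 0.29 -0.16 -1.87] q [ 0.65  0.2  -0.98  2.18  0.44  0.58  1.  ]
```

View pics/c7.png

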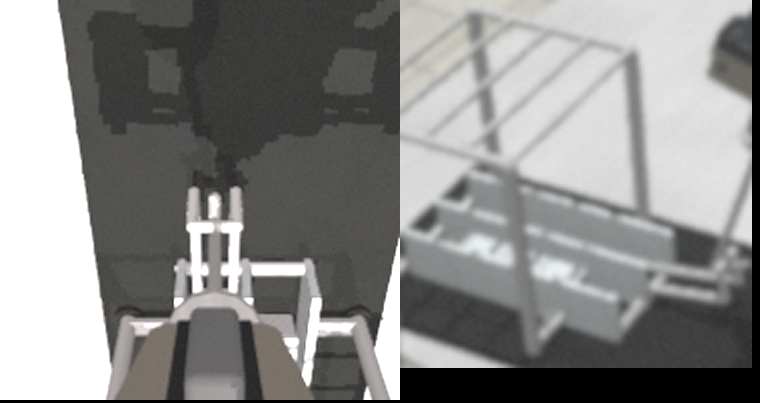

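```bash
python3 - <<'E'
from h import *
Y=-.0225
hk(-.09,.034,16,Y,.06)
hk(-.118,.028,15,Y,.06)
hk(-.118,.015,16,Y,.04)
env.pause(.2)
s=env.sense();snap('wrist','w8.png');snap('side','s8.png')
for c in('wrist','side'):
  for n in ['stringer_mid','stringer_loop']:
    print(c,n,[(np.round(rz(RY).T@(np.array(r['at'])-RO),4),round(r['score'],2)) for r in tip_of(c,n)][:3])
b=cv2.imread('pics/w8.png')[60:260,150:350];b=cv2.resize(b,None,fx=2,fy=2,interpolation=cv2.INTER_CUBIC)
a=cv2.imread('pics/s8.png')[180:300,150:260];a=cv2.resize(a,None,fx=3.2,fy=3.2,interpolation=cv2.INTER_CUBIC)
o=np.zeros((403,760,3),np.uint8);o[:400,:400]=b;o[:a.shape[0],400:400+a.shape[1]]=a
cv2.imwrite('pics/c8.png',cv2.convertScaleAbs(o,alpha=1.4))
E
```

```text
t16.42 hook [-0.0898 -0.0227  0.0342] F [ 0.62 -0.11 -2.17] q [ 0.71  0.15 -1.02  2.23  0.36  0.58  1.06]
t17.00 hook [-0.1179 -0.0227  0.0281] F [ 0.65 -0.04 -1.88] q [ 0.75  0.11 -1.06  2.27  0.29  0.57  1.12]
t17.50 hook [-0.1179 -0.0222  0.015 ] F [ 0.49  0.14 -1.27] q [ 0.72  0.13 -1.03  2.31  0.36  0.52  1.05]
wrist stringer_mid [(array([-0.0847, -0.0223,  0.0011]), 0.57)]
wrist stringer_loop [(array([-0.1333, -0.0182,  0.0306]), 0.75)]
side stringer_mid [(array([-0.086 , -0.0189,  0.0025]), 0.55)]
side stringer_loop [(array([-0.1274, -0.0225,  0.0327]), 0.55), (array([-0.0848, -0.0204,  0.0065]), 0.29)]
```

View pics/c8.png

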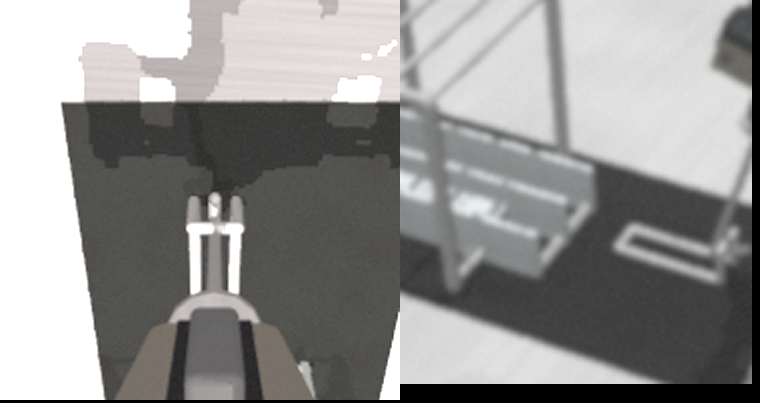

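```bash
python3 - <<'E'
from h import *
Y=-.0222
hk(-.113,.0075,17,Y,.05)
hk(-.078,.0075,21,Y,.06)
s=env.sense();snap('wrist','w9.png');
hk(-.078,.05,20,Y,.06)
snap('side','s9.png')
b=cv2.imread('pics/w9.png')[60:260,150:350];b=cv2.resize(b,None,fx=2,fy=2,interpolation=cv2.INTER_CUBIC)
a=cv2.imread('pics/s9.png')[180:300,150:260];a=cv2.resize(a,None,fx=3.2,fy=3.2,interpolation=cv2.INTER_CUBIC)
o=np.zeros((403,760,3),np.uint8);o[:400,:400]=b;o[:a.shape[0],400:400+a.shape[1]]=a
cv2.imwrite('pics/c9.png',cv2.convertScaleAbs(o,alpha=1.4))
E
```

```text
t18.32 hook [-0.1134 -0.022   0.0073] F [ 0.3   1.22 -0.31] q [ 0.68  0.15 -1.    2.32  0.42  0.48  0.98]
t18.89 hook [-0.0781 -0.022   0.0076] F [ 1.14  0.02 -0.93] q [ 0.59  0.17 -0.92  2.33  0.58  0.41  0.83]
t19.82 hook [-0.0784 -0.0224  0.0497] F [ 0.32  0.42 -0.11] q [ 0.77  0.08 -1.06  2.27  0.3   0.51  1.12]
```

View pics/c9.png

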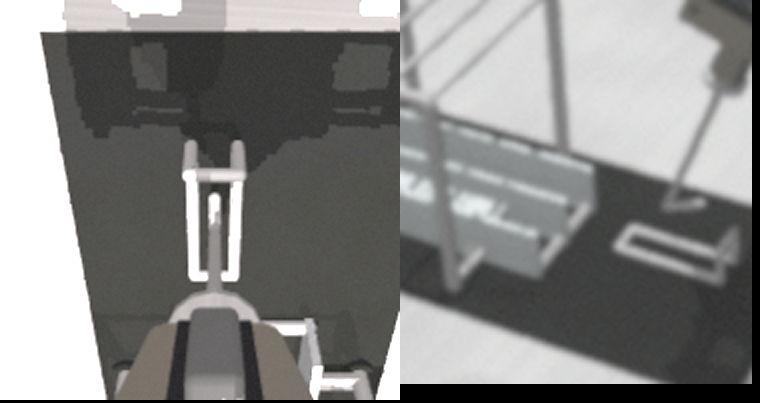

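```bash
python3 - <<'E'
from h import *
np.set_printoptions(precision=4,suppress=True)
hk(-.078,.085,18,-.0222,.1)
f=np.array([.944,-.33,0]); R=Rtool(Rpick(np.radians(-15),0))
g=np.array([.477,-.2522,.193])
env.reach(g+[0,0,.014]-f*.08,R)
s=env.sense();print(s['t'],s['ee_pos'],s['tcp_rot'])
snap('wrist','w10.png')
print([(np.round(r['at'],4),round(r['score'],2)) for r in tip_of('wrist','stand_fork')][:3])
env.movel(g+[0,0,.014],R,rate=.12)
s=env.sense();print(s['t'],s['ee_pos'],s['wrist_force'])
snap('side','s10.png')
a=cv2.imread('pics/s10.png')[110:220,250:340];a=cv2.resize(a,None,fx=5,fy=5,interpolation=cv2.INTER_CUBIC)
cv2.imwrite('pics/c10.png',cv2.convertScaleAbs(a,alpha=1.4))
E
```

```text
t20.39 hook [-0.0787 -0.0224  0.0843] F [-0.49 -0.51 -0.66] q [ 0.84  0.03 -1.09  2.19  0.14  0.64  1.29]
21.5583 [ 0.4021 -0.2241  0.2071] [[ 0.9667  0.0007  0.2561]
 [-0.2561  0.0002  0.9667]
 [ 0.0006 -1.      0.0004]]
[(array([ 0.4744, -0.2515,  0.1793]), 0.62)]
22.475 [ 0.4765 -0.2517  0.2068] [-0.0565  0.2088 -0.4572]
```

View pics/c10.png

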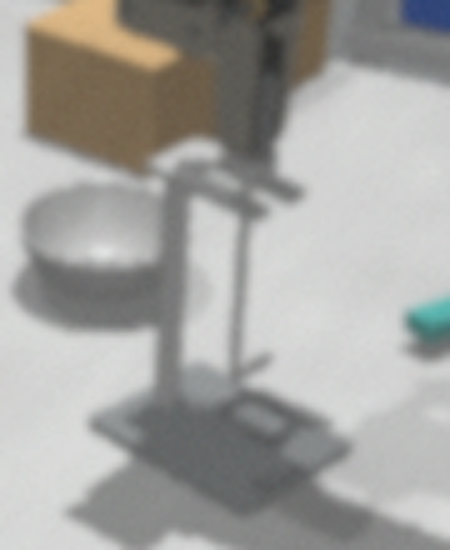

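View pics/w10.png

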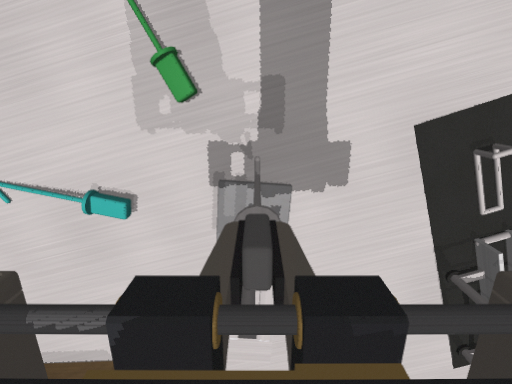

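Shank is in the fork gap (side crop near (240,215)); lower, release, retreat up.

```bash
python3 - <<'E'
from h import *
np.set_printoptions(precision=4,suppress=True)
g=np.array([.477,-.2522,.193])
env.movel(g+[0,0,.003],rate=.05)
env.movel(g+[0,0,-.0005],rate=.02)
s=env.sense();print(s['t'],s['ee_pos'],s['wrist_force'])
effector.release()
env.pause(.3)
env.movel(g+[0,0,.06],rate=.1)
env.movel(g+[0,0,.17],rate=.2)
s=env.sense();print(s['t'],s['gripper_width'])
_,d=snap('wrist','w11.png');snap('side','s11.png')
for n in ['pick_handle','pick_hook']: print([(np.round(r['at'],4),round(r['score'],2)) for r in tip_of('wrist',n)][:4])
for n in ['stringer_mid','stringer_loop','cassette_mid']: print([(np.round(rz(RY).T@(np.array(r['at'])-RO),4),round(r['score'],2)) for r in tip_of('side',n)][:4])
_,dt=snap('top','t11.png')
for n in ['stringer_mid','stringer_loop','cassette_mid']: print([(np.round(rz(RY).T@(np.array(r['at'])-RO),4),round(r['score'],2)) for r in tip_of('top',n)][:4])
P=cloud(d,'wrist',s).reshape(-1,3); m=P[(np.hypot(P[:,0]-.478,P[:,1]+.25)<.05)&(P[:,2]>.222)&(P[:,2]<.245)]
print(cv2.minAreaRect((m[:,:2]*1000).astype(np.float32)),np.median(m[:,2]))
a=cv2.imread('pics/s11.png')[110:300,150:340];a=cv2.resize(a,None,fx=3,fy=3,interpolation=cv2.INTER_CUBIC)
cv2.imwrite('pics/c11.png',cv2.convertScaleAbs(a,alpha=1.4))
E
```

```text
23.2167 [ 0.4774 -0.2523  0.193 ] [-0.165   0.3639  2.8851]
26.1583 0.09188442159056173
[(array([ 0.2746, -0.2831,  0.0189]), 0.81), (array([ 0.4775, -0.2528,  0.2102]), 0.77), (array([ 0.4029, -0.4255,  0.0159]), 0.6)]
[(array([ 0.3273, -0.5869,  0.002 ]), 0.88), (array([ 0.4792, -0.256 ,  0.0381]), 0.87)]
[(array([-0.0833, -0.0219,  0.0027]), 0.48)]
[(array([-0.1286, -0.0235,  0.0339]), 0.5)]
[(array([0.109 , 0.0215, 0.0126]), 0.58)]
[(array([-0.0843, -0.0209,  0.0075]), 0.53)]
[(array([-0.1303, -0.0236,  0.0333]), 0.42)]
[(array([0.1039, 0.0229, 0.0139]), 0.67), (array([0.0485, 0.2474, 0.0831]), 0.62)]
((476.5538330078125, -253.4419708251953), (14.393770217895508, 24.894134521484375), 74.80863952636719) 0.23425854017823827
```

View pics/c11.png

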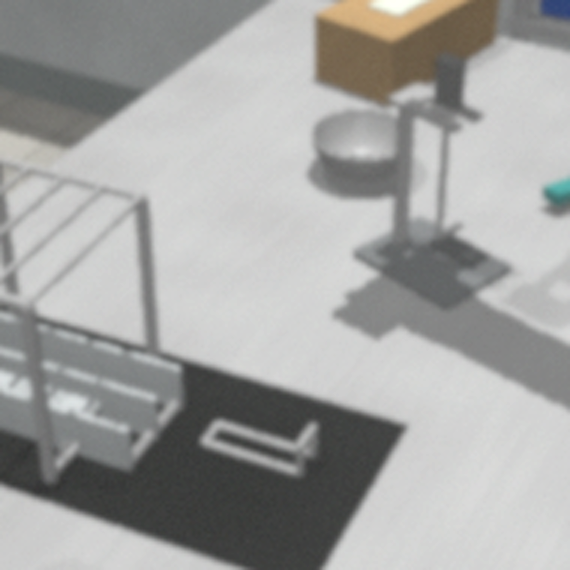

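View pics/w11.png

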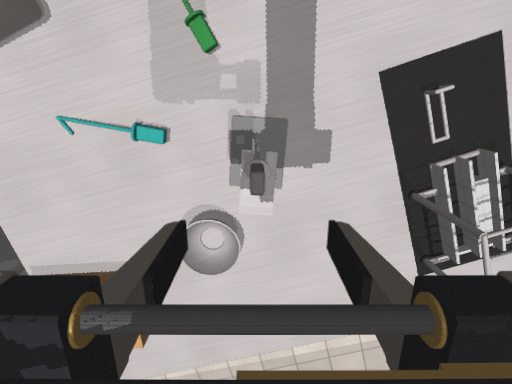

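```bash
python3 -c "
from h import *
print(workorder.finish_job())"
```

```text
the job is handed in; nothing more can be done
None
```

The job is done and handed in at about 27 s of the 54 s allowed. I took the grey pick from the stand and left the green and turquoise look-alikes alone. I hooked the stringer's loop under the shelf, lifted it over the sill, dragged it out in front of the rack and hung the pick back in its fork.

**Stringer:** it lies flat with the loop up. The cameras put its middle 83–84 mm in front of the mouth and its loop bar at about 33–34 mm high. That leaves its near end about 35 mm clear of the rack.

**Pick:** it hangs in the fork within about 2 mm of where it started, at the same height (top at 234 mm) and angle.

**Other objects:** the cassette reads the same as at the start, to within the networks' accuracy. The bowl looks undisturbed in the last pictures. The bottle and jar were not measured or checked again at the end, though the arm never worked near them. Wrist force readings, taken only between moves, stayed under about 3 N.

None of the final checks failed or disagreed beyond a few millimetres.

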